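Hold the drying-box hatch at its pointer

ROBOT

A 7-joint arm with a two-finger parallel gripper is mounted at the origin on a cart in front of the work surface, level with it; the furniture and walls round the work are solid. World frame = base frame: x ahead of the robot, y to its left, z up, the work surface at z = 0. Lengths are in m, angles in rad, forces in N, time in s.
With the tool pointing down it reaches from about 0.4 to 0.875 m from the base axis. Payload 19.3 kg.
Tool frame: the origin (TCP) lies midway between the tips of the shut fingers; the grasp point (between the pads) lies 19 mm behind it; x points along the fingers, y is the direction in which the jaws open and shut, and the axes are right-handed (so a half turn about x gives the same grasp; the last joint's range is limited). The gripper opens to 85 mm and grips with 20 to 120 N. Pads are 22 mm wide; open, the fingers measure 114 mm over their backs; the gripper's body (76 mm by 85 mm) begins 54 mm behind the grasp point. The pads swing forward as they close: fully open they stand 13 mm farther back than shut.
Start: joints at [-1.38, 0.521, -0.036, 1.599, 0.021, 1.021, -0.113], TCP at [0.161, 0.604, 0.231] pointing down, gripper open.
Joint ranges: [-2.91, 2.91], [-0.3, 2.13], [-1.5, 1.42], [0.17, 2.43], [-1.26, 4.41], [0.16, 1.93], [-2.52, 2.52]. Speed limits (rad/s): [1.89, 1.89, 2.39, 2.39, 3.01, 3.01, 3.01].

INTERFACE

Orientations are given as [roll, pitch, yaw] about the fixed x, y, z axes, in that order (R = Rz(yaw) Ry(pitch) Rx(roll)).
In Python, from workcell import telemetry, vision, workorder gives the robot as it stands. The module is installed in compiled form; this text tells all that it offers.
- The arm moves only by the tool play_rows, never from a script. Its argument "deltas" is a list of rows, each a list of 7 numbers: the shift along the world's x, y, z in mm, then the turn, a rotation vector about the world's x, y, z in degrees, then the finger opening in mm, from 0 to 85.4. In form: [[x, y, z, wx, wy, wz, jaw], ...]. A call has 1 to 8 rows; each row shifts and turns the commanded pose from where the row before left it; what a row does not reach is not made up. A row lasts 1/8 s, in which the tool goes at most 62.5 mm and 10.7 degrees, less where a joint would pass 70% of its speed; a pose out of reach is approached as far as the arm can. A call with a gripper value outside its range is refused whole. The fingers move at their own pace and stop on an object; "grip_force" is the grip in N (left out, the last holds). Time passes only in rows, so rows that do not move let the fingers close. It gives the time, the measured TCP pose, the force and the opening at its end, in the units of the state.
- telemetry.observe(): the state, without advancing time (a new reading comes with each control period).
- vision.grab_frame(name): name is "scene" or "side" or "wrist"; returns the picture (480x640x3 uint8, red, green, blue); there is no depth.
- vision.camera_info(name): a dict with "mtx" (3x3 intrinsics, pixels), "rvec" (rotation vector, rad) and "tvec" (3), from world to camera coordinates, as OpenCV has them. Camera axes: x right, y down, z forward; pixel columns grow to the right and rows downward; lengths in m; the calibration is good to about 2 mm. The wrist camera is an equidistant fisheye: a pixel r from the principal point sees the ray r / f radians off the axis. A picture is of the moment at which its call begins: read the wrist's pose just before it. camera_info takes no time and is no camera call; for the wrist camera it gives the pose at the moment of the call.
- workorder.job_done(): hands the job in, once; it reports no verdict.
The state is a dict: "clock": time; "qpos": joint angles; "qd": joint speeds; "joint_efforts": joint torques, N m; "position": TCP position; "tool_rot": TCP orientation; "force": force on the tool from outside, world axes, zero at the start; "moment": the same for the moment, N m; "grip_width": finger opening in m.
Only numpy, scipy, OpenCV 4.12 (cv2) and the standard library are available. Lean on these libraries where they do the work, as an engineer would, in place of code of your own. Each camera call takes 0.05 s, during which the arm holds its last target. There are 200 camera calls.

TASK

Take the green-lidded sample cup off the hatch of the drying box and set it down gently, upright, in the shallow white tray. Then raise the hatch by its black handle until it is in line with the red pointer beside it, and finish while still holding it there in the fingers (it falls shut when let go). Do not tip or drop the cup, do not raise the hatch before the cup stands in the tray, and leave the pointer and the other loose things as they are.

Things in the scene. Friction and masses are not known exactly. Their poses are not given: they have to be found in the camera images.
- cup_center (a point): Centre (half-way up) of the loose green-lidded sample cup, 43 mm high; slightly conical body up to 44 mm across, lid 48 mm across in its top 7 mm. It weighs 20 to 45 g and starts upright on the closed hatch. z is up through the cup.
- tray_in (a point): Centre of the inner floor (4 mm above the worktop) of the fixed shallow white tray, 130 x 130 mm outside, 122 x 122 mm inside, walls 14 mm high; x and y run along its walls.
- hinge (a point): Middle of the hinge axis of the hatch on the fixed white drying box (200 x 200 mm, 105 mm high); the axis is at 110 mm height. Frame of the box: z up, y along the hinge axis, -x towards the box's front and the hatch's free edge. In this frame the box reaches x = -195 to +5 mm and y = -100 to +100 mm.
- handle (a point): Middle of the black bar handle on the hatch: a round bar 12 mm thick, 100 mm long, parallel to the hinge axis, on two end posts near the free edge. Hatch closed, it lies at x = -178, y = 0, z = +48 mm from point hinge, 40 mm above the hatch's top face; it turns with the hatch about the hinge axis. Frame fixed to the hatch; equals that of point hinge when closed.
- hatch (a joint): Angle of the hatch in rad: 0 closed and level, growing as the free edge goes up and over towards the hinge (at most 1.6). The hatch (clear pane in a grey frame, 195 mm from hinge to free edge, 194 mm wide, 0.28 to 0.49 kg) swings freely and falls shut when let go.
- pointer (a joint): Angle of the red pointer in rad, about the same axis with the same zero and direction as joint hatch: the hatch is in line with the pointer when both read the same. 0.6 to 1.05 at the start; clamped, not to be moved.
- pointer_tip (a point): Free end of the red pointer, a bar 155 mm long from the hinge axis, 5 x 8 mm thick, beside the box at y = -116 mm in the frame of point hinge. With its fixed aluminium arc (125 mm radius) it takes up y = -98 to -130 mm and rises up to 255 mm above the worktop: carry the cup clear of them. Frame fixed to the pointer; parallel to that of point handle when hatch and pointer are in line.
- white_cup: White-lidded sample cup (bystander), 48 mm across, 43 mm high; origin centre of its underside.
- blue_cup: Blue-lidded sample cup (bystander), same size; origin centre of its underside.
- timer: Small white timer (bystander), 56 x 62 x 18 mm; origin centre of its underside.
- tape: Roll of tape lying flat (bystander), 92 mm across, 48 mm high; origin centre of its underside.
Things that resemble listed ones, but are neither listed nor needed, are in the scene too. Of the things that look like the part that bears cup_center, the smaller one is meant.

How it is judged:
On the way, in this order (a step that is already met when the one before it is completed fails the run):
1. the green-lidded cup stands upright in the tray, let go, the hatch still shut (x of cup_center in the frame of tray_in between -0.047 and 0.047 m and y of cup_center in the frame of tray_in between -0.047 and 0.047 m and height (world z) of cup_center below 0.035 m and angle between cup_center's own z axis and vertical below 0.15 rad and contact force between the fingers and cup below 0.05 N and linear speed of cup below 0.03 m/s and value of joint hatch below 0.15 rad), for 0.2 s.
2. the hatch is held in line with the pointer (angle between the x axis of handle and the x axis of pointer_tip, either way round below 0.07 rad and contact force between the fingers and hatch above 0.4 N), for 0.3 s.
At the end, for the whole second after the job is handed in: The green-lidded cup stands upright (within 0.15 rad) and untouched in the tray, on its floor; the hatch is at rest within 0.07 rad (4 degrees) of the pointer's angle, carried by the fingers (contact over 0.4 N) (all of step 2 and x of cup_center in the frame of tray_in between -0.047 and 0.047 m and y of cup_center in the frame of tray_in between -0.047 and 0.047 m and height (world z) of cup_center below 0.035 m and angle between cup_center's own z axis and vertical below 0.15 rad and contact force between the fingers and cup below 0.05 N and linear speed of cup below 0.03 m/s and velocity of joint hatch between -0.05 and 0.05 rad/s); the arm keeps its last pose, push and grip.
It fails at once if the green-lidded cup is tipped by more than 40 degrees (angle between cup_center's own z axis and vertical above 0.7 rad).
It fails at once if the green-lidded cup is dropped (moves faster than 0.6 m/s out of the fingers) (linear speed of cup above 0.6 m/s and contact force between the fingers and cup below 0.01 N).
It fails at once if the hatch is raised by more than 0.3 rad before the cup is in the tray (value of joint hatch above 0.3 rad and (not (x of cup_center in the frame of tray_in below 0.047 m) or not (x of cup_center in the frame of tray_in above -0.047 m) or not (y of cup_center in the frame of tray_in below 0.047 m) or not (y of cup_center in the frame of tray_in above -0.047 m))).
It fails at once if the pointer is shifted by more than 10 mm (distance of pointer_tip from where it was at the start of the episode above 0.01 m).
It fails at once if another loose thing is moved by more than 30 mm (distance of any of white_cup, blue_cup, timer, tape from where it was at the start of the episode above 0.03 m).
It also fails if it takes over 51 s, if anything falls off the work surface, if the arm or the gripper's body presses on something with over 40 N, if the wrist force passes 120 N, or if a joint passes its speed limit or range.

## Working session

There is one attempt and no reset: what is moved stays moved. The work goes in short steps, Python scripts to look and compute and a tool call to move; the robot and the scene stay as the last step left them, time stands still between calls to the robot, and variables do not carry over. Pictures are saved under pics/ and viewed, about 8 in all and at most 12, crops included, and the job is handed in when it is done.

Besides the shell and the picture viewer there is one more tool, called after "Request:" in YAML: its name, and indented under it one key for each argument. play_rows: Moves the arm, as the interface text tells. Its arguments: {"type":"object","properties":{"deltas":{"type":"array","items":{"type":"array","items":{"type":"number"}}},"grip_force":{"type":"number"}},"required":["deltas"]}

```bash
mkdir -p pics; cat > h.py <<'E'
import numpy as np, cv2
from workcell import telemetry, vision, workorder
def cam(n):
    c=vision.camera_info(n); K=np.array(c["mtx"],float);R=cv2.Rodrigues(np.array(c["rvec"],float))[0];t=np.array(c["tvec"],float).ravel();return K,R,t
def save(n,f,crop=None,s=1):
    im=vision.grab_frame(n); np.save('pics/'+f+'.npy',im)
    put(im,f,crop,s)
def put(im,f,crop=None,s=1):
    if crop: x0,y0,x1,y1=crop; im=im[y0:y1,x0:x1]
    if s!=1: im=cv2.resize(im,None,fx=s,fy=s,interpolation=cv2.INTER_CUBIC)
    cv2.imwrite('pics/'+f+'.png',im[:,:,::-1])
def proj(n,p):
    K,R,t=cam(n); q=R@np.array(p,float)+t; q=K@q; return q[:2]/q[2]
def onz(n,uv,z):
    K,R,t=cam(n); d=R.T@np.linalg.inv(K)@np.array([uv[0],uv[1],1.]); c=-R.T@t; return c+d*(z-c[2])/d[2]
E
python3 - <<'E'
from h import *
print(telemetry.observe())
save('scene','s0'); save('side','d0')
for n in ('scene','side'): K,R,t=cam(n); print(n,K[0,0],-R.T@t,R[2])
E
```

```text
{'clock': 0.0, 'qpos': array([-1.3801998 ,  0.52201432, -0.03633341,  1.59998201,  0.02119784,
        1.02105816, -0.11280434]), 'qd': array([ 0.00053375,  0.00204813, -0.00087377,  0.00014266, -0.00125898,
       -0.00058669, -0.00255953]), 'joint_efforts': array([ 6.75717984e-04, -9.27114987e+01,  1.98011689e+00, -3.69928336e+01,
        1.78831798e-02,  8.26439238e-03,  4.49491904e-05]), 'position': array([0.16110504, 0.60355512, 0.23073476]), 'tool_rot': array([-1.50587608,  1.56971934, -1.76668331]), 'force': array([ 0.32246763, -0.19040539, -0.10716425]), 'moment': array([-0.00119151, -0.01470537, -0.01836833]), 'grip_width': 0.08544588634980761}
scene 466.8716658227117 [-0.09151403 -0.43319087  0.58115364] [ 0.73293715  0.41669691 -0.53774233]
side 474.9196086821278 [0.57854499 0.7187116  0.45447554] [-0.05614336 -0.91238608 -0.40546217]
```

View pics/s0.png

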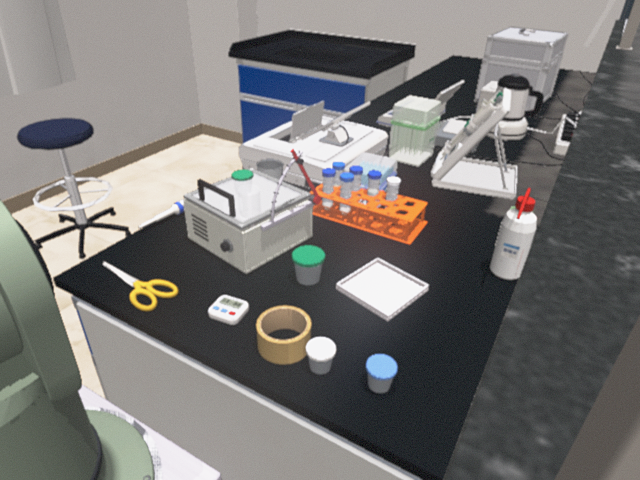

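View pics/d0.png

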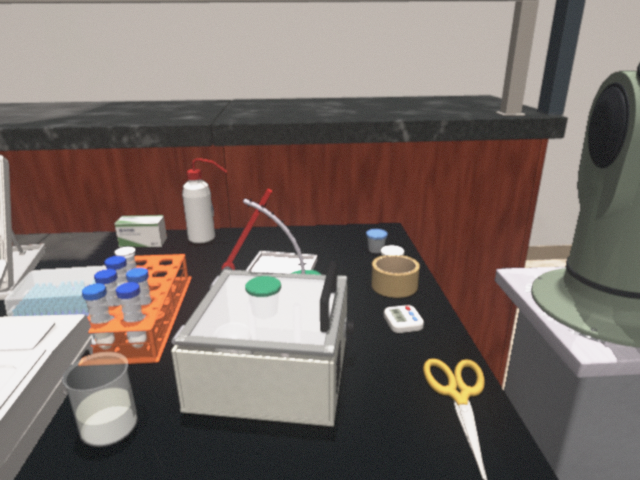

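The scene view shows two green-lidded cups: one on the hatch at scene (243,178) / side (263,287), and a larger one on the worktop at scene (308,262). The one on the hatch is smaller and fits the description. The tray is at scene (382,288), the handle at (215,198) and the pointer at (303,172). I'll confirm in enlarged crops.

```bash
python3 - <<'E'
from h import *
s=np.load('pics/s0.npy'); d=np.load('pics/d0.npy')
put(s,'s0c',(175,135,435,325),3); put(d,'d0c',(165,180,365,420),2.5)
E
```

```text
(no output)
```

View pics/s0c.png

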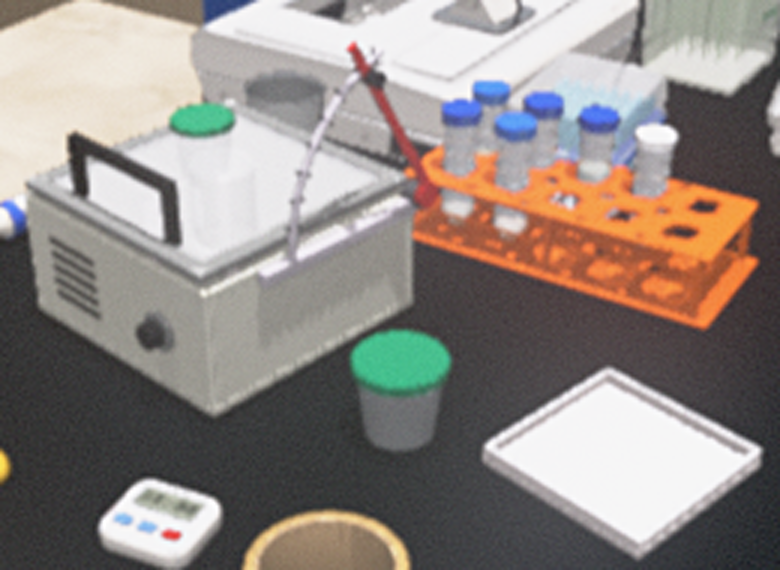

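View pics/d0c.png

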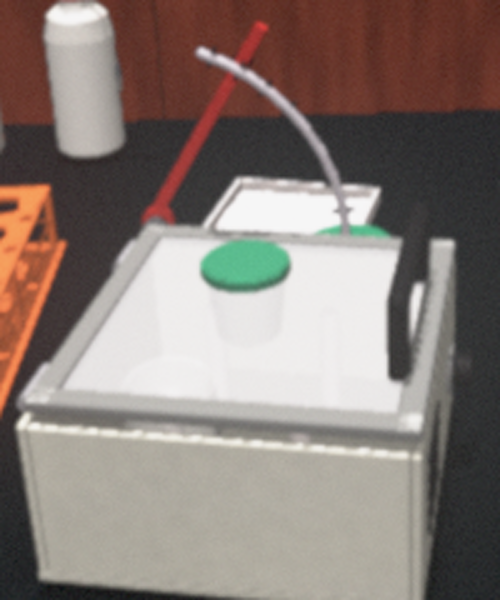

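```bash
python3 - <<'E'
from h import *
from scipy.optimize import least_squares as LS
S=lambda x,y:np.array([x/3+175,y/3+135]); D=lambda x,y:np.array([x/2.5+165,y/2.5+180])
# box: hinge (x,y,yaw)
def B(p,q): c,s=np.cos(p[2]),np.sin(p[2]); return np.array([p[0]+c*q[0]-s*q[1],p[1]+s*q[0]+c*q[1],.11+q[2]])
obs=[('scene',S(213,413),(-.195,-.1,-.11)),('scene',S(40,303),(-.195,.1,-.11)),('scene',S(412,303),(.005,-.1,-.11)),
('side',D(425,603),(-.195,.1,-.11)),('side',D(42,580),(.005,.1,-.11))]
f=lambda p:np.concatenate([proj(n,B(p,q))-o for n,o,q in obs])
r=LS(f,[.6,.2,0]);P=r.x;print('hinge',P,r.fun.round(1))
def show(q): return [proj('scene',B(P,q)).round(1), ((proj('scene',B(P,q))-[175,135])*3).round(), ((proj('side',B(P,q))-[165,180])*2.5).round()]
print('handle',show((-.178,.05,.048)),show((-.178,-.05,.048)))
def tri(a,b):
    g=lambda p:np.r_[proj('scene',p)-a,proj('side',p)-b]
    r=LS(g,[.6,.2,.1]);return r.x,r.fun.round(1)
print('lid',tri(S(203,117),D(246,262)), onz('scene',S(203,117),.161),onz('side',D(246,262),.161))
c=[onz('scene',S(*u),.014) for u in((609,370),(484,450),(638,545),(760,455))];print('tray',np.round(c,4),np.mean(c,0))
for a in np.arange(.6,1.1,.05): print(a.round(2),show((-.155*np.cos(a),-.116,.155*np.sin(a)))[1:])
print(show((0,-.116,0)))
print('big',onz('scene',S(400,360),.05))
for n,u,z in(('tape',(284,325),.048),('timer',(229,305),.018),('white',(321,347),.043),('blue',(381,365),.043)): print(n,onz('scene',u,z))
E
```

```text
hinge [ 0.70775329  0.12802338 -0.18339454] [ 3.   4.7  1.4  5.2  1.6  2.8 -1.5  5.3  0.5  1.9]
handle [array([201.5, 182.3]), array([ 80., 142.]), array([398., 295.])] [array([233.4, 197.8]), array([175., 188.]), array([417., 207.])]
lid (array([0.61889709, 0.16562705, 0.15636152]), array([-0.6,  0.7, -0.4, -0.4])) [0.61470003 0.16034657 0.161     ] [0.61770958 0.17539296 0.161     ]
tray [[ 0.6821 -0.1376  0.014 ]
 [ 0.5545 -0.1062  0.014 ]
 [ 0.523  -0.2288  0.014 ]
 [ 0.6458 -0.2622  0.014 ]] [ 0.60135116 -0.18368386  0.014     ]
0.6 [array([301., 139.]), array([346.,  98.])]
0.65 [array([306., 128.]), array([338.,  88.])]
0.7 [array([311., 116.]), array([330.,  78.])]
0.75 [array([316., 105.]), array([321.,  69.])]
0.8 [array([322.,  95.]), array([312.,  60.])]
0.85 [array([328.,  84.]), array([303.,  52.])]
0.9 [array([335.,  74.]), array([293.,  44.])]
0.95 [array([342.,  65.]), array([282.,  36.])]
1.0 [array([349.,  55.]), array([271.,  29.])]
1.05 [array([356.,  46.]), array([260.,  22.])]
1.1 [array([363.,  38.]), array([249.,  16.])]
[array([318.8, 199.5]), array([431., 194.]), array([155., 217.])]
big [ 0.56879118 -0.03262051  0.05      ]
tape [ 0.37707394 -0.10360314  0.048     ]
timer [0.39432281 0.02962113 0.018     ]
white [ 0.37068894 -0.17792095  0.043     ]
blue [ 0.38625274 -0.27391855  0.043     ]
```

```bash
python3 - <<'E'
from h import *
from scipy.spatial.transform import Rotation as Ro
o=telemetry.observe();M=Ro.from_euler('xyz',o['tool_rot']).as_matrix();print(M.round(3))
print('jaw yaw deg',np.degrees(np.arctan2(M[1,1],M[0,1])),'box x yaw',np.degrees(-.183))
E
```

```text
[[-0.     0.258  0.966]
 [-0.001  0.966 -0.258]
 [-1.    -0.001  0.   ]]
jaw yaw deg 75.05475173160477 box x yaw -10.485127650894064
```

Request:
play_rows:
  deltas:
    - [10,-10,35,0,0,0,70]
    - [45,-43,35,0,0,0.5,70]
    - [45,-43,0,0,0,0.5,70]
    - [45,-43,0,0,0,0.5,70]
    - [45,-43,0,0,0,0.5,70]
    - [45,-43,0,0,0,0.5,70]
    - [45,-43,0,0,0,1,70]
    - [45,-43,0,0,0,1,70]
  grip_force: 30

```text
clock: 1.1
position: [0.4817, 0.2966, 0.2969]
tool_rot: [-2.678, 1.571, -2.86]
force: [0.3, 1.7, -0.7]
grip_width: 0.0698
```

```bash
python3 -c "
from h import *
o=telemetry.observe();print(o['qpos'].round(2),o['position'],o['grip_width'],o['force'])"
```

```text
[-0.72  0.36  0.09  1.68 -0.04  1.1   0.77] [0.48172031 0.29659732 0.2968522 ] 0.06981871866651501 [ 0.28050136  1.74404649 -0.71672486]
```

Request:
play_rows:
  deltas:
    - [45,-43,0,0,0,0,70]
    - [45,-43,0,0,0,0,70]
    - [30,-30,0,0,0,0,70]
    - [11,-10,0,0,0,0,70]
    - [0,0,0,0,0,0,70]
    - [0,0,0,0,0,0,70]

```text
clock: 1.85
position: [0.6107, 0.1737, 0.2969]
tool_rot: [2.491, 1.57, 2.311]
force: [-0.5, -0.6, -0.2]
grip_width: 0.0695
```

```bash
python3 - <<'E'
from h import *
o=telemetry.observe();print(o['qpos'].round(2),o['position'],o['tool_rot'])
c=vision.camera_info('wrist');print(c); save('wrist','w0'); save('scene','s1')
im=np.load('pics/w0.npy'); s=np.load('pics/s1.npy')
put(np.hstack([im[60:420,120:520],s[120:480,130:530]]),'c1')
E
```

```text
[-0.46  0.48  0.14  1.5  -0.07  1.16  1.08] [0.61067892 0.17372273 0.29686886] [2.49107362 1.57004438 2.31056878]
{'mtx': array([[371.64829954,   0.        , 321.65011663],
       [  0.        , 371.64829954, 246.78002553],
       [  0.        ,   0.        ,   1.        ]]), 'rvec': array([-2.22158649, -1.85349103, -0.28681485]), 'tvec': array([-0.28149589, -0.60261002,  0.27035365])}
```

View pics/c1.png

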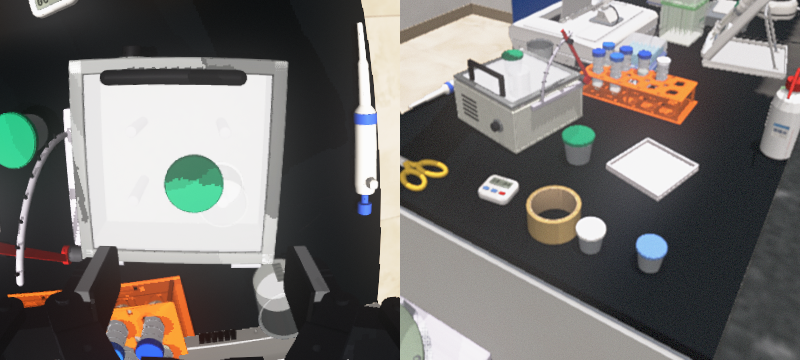

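```bash
cat >> h.py <<'E'
def wonz(c,uv,z):
    K=np.array(c["mtx"],float);R=cv2.Rodrigues(np.array(c["rvec"],float))[0];t=np.array(c["tvec"],float).ravel()
    v=np.array([(uv[0]-K[0,2])/K[0,0],(uv[1]-K[1,2])/K[1,1]]);r=np.hypot(*v)
    d=R.T@np.r_[v/r*np.sin(r),np.cos(r)];p=-R.T@t;return p+d*(z-p[2])/d[2]
E
python3 - <<'E'
from h import *
c=vision.camera_info('wrist')
O=np.array([120,60])
print('cup',wonz(c,O+[193.5,183.5],.161))
a=wonz(c,O+[102,77],.158);b=wonz(c,O+[246,76.5],.158);print('handle',a,b,(a+b)/2,np.linalg.norm(a-b),np.degrees(np.arctan2(*(a-b)[[1,0]])))
for q in((68,63),(288,62),(275,262)): print(wonz(c,O+q,.118))
print(wonz(c,O+(17,285),.11+.155*np.sin(1.03)))
print(telemetry.observe()['position'])
im=np.load('pics/w0.npy').astype(int); m=(im[...,1]-im[...,0]>60)&(im[...,1]-im[...,2]>25); m[:, :250]=0; y,x=np.nonzero(m); print(x.min(),x.max(),y.min(),y.max(),x.mean(),y.mean())
E
```

```text
cup [0.61862891 0.1667989  0.161     ]
handle [0.52308804 0.11323559 0.158     ] [0.54390673 0.22073022 0.158     ] [0.53349738 0.1669829  0.158     ] 0.10949206933758414 -100.96088416946135
[0.50134053 0.07422831 0.118     ]
[0.53782595 0.26395213 0.118     ]
[0.72651562 0.22819614 0.118     ]
[0.64382303 0.03971243 0.24288134]
[0.61079994 0.17359907 0.29709155]
285 342 218 272 315.3261851015801 251.2556433408578
```

Request:
play_rows:
  deltas:
    - [8,-7,-20,0,0,0,70]
    - [0,0,-50,0,0,0,70]
    - [0,0,-50,0,0,0,70]
    - [0,0,-20,0,0,0,70]
    - [0,0,-15,0,0,0,70]
    - [0,0,0,0,0,0,70]

```text
clock: 2.7
position: [0.6192, 0.165, 0.1409]
tool_rot: [-2.555, 1.569, -2.738]
force: [0.9, -0.2, 0.7]
grip_width: 0.0701
```

```bash
python3 - <<'E'
from h import *
print(telemetry.observe()['position'])
c=vision.camera_info('wrist')
save('wrist','w1'); save('scene','s2')
im=np.load('pics/w1.npy'); s=np.load('pics/s2.npy')
put(np.hstack([im[120:480,120:520],cv2.resize(s[90:270,150:350],(400,360))]),'c2')
E
```

```text
[0.61917158 0.16501905 0.14090671]
```

View pics/c2.png

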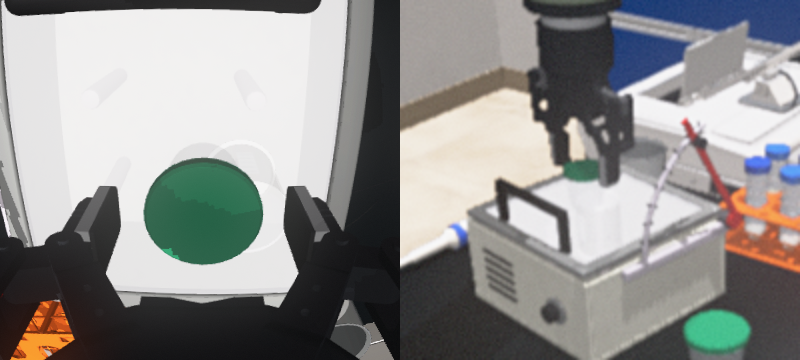

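The cup sits centred between the fingers (wrist crop (203,211), fingers at 110 and 295), and the handle is clear. I'll go down 16 mm and close.

Request:
play_rows:
  deltas:
    - [0,1,-10,0,0,0,70]
    - [0,0,-6,0,0,0,70]
    - [0,0,0,0,0,0,60]
    - [0,0,0,0,0,0,50]
    - [0,0,0,0,0,0,40]
    - [0,0,0,0,0,0,35]
    - [0,0,0,0,0,0,35]
  grip_force: 25

```text
clock: 3.68
position: [0.6198, 0.1662, 0.1262]
tool_rot: [0.405, 1.57, 0.223]
force: [-0.5, -0.1, 5.0]
grip_width: 0.0463
```

Request:
play_rows:
  deltas:
    - [0,0,5,0,0,0,35]
    - [0,0,10,0,0,0,35]
    - [0,0,15,0,0,0,35]
    - [0,0,0,0,0,0,35]

```text
clock: 4.18
position: [0.6203, 0.1664, 0.1576]
tool_rot: [0.518, 1.568, 0.336]
force: [0.4, 0.1, -0.1]
grip_width: 0.0464
```

```bash
python3 - <<'E'
from h import *
o=telemetry.observe();print(o['position'],o['force'],o['grip_width'])
save('wrist','w2'); save('side','d2')
im=np.load('pics/w2.npy'); s=np.load('pics/d2.npy')
put(np.hstack([im[120:480,120:520],cv2.resize(s[150:330,170:370],(400,360))]),'c3')
E
```

```text
[0.62031641 0.16643123 0.15764205] [ 0.36687364  0.0811833  -0.13247221] 0.04637825916360057
```

View pics/c3.png

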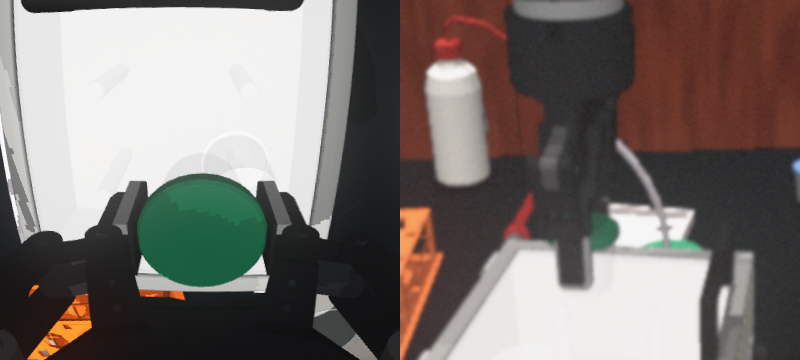

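Request:
play_rows:
  deltas:
    - [0,0,20,0,0,0,35]
    - [0,0,40,0,0,0,35]
    - [0,0,50,0,0,0,35]
    - [0,0,40,0,0,0,35]
    - [0,-10,5,0,0,0,35]
    - [0,-20,0,0,0,0,35]
    - [0,-30,0,0,0,0,35]
    - [-1,-35,0,0,0,0,35]

```text
clock: 5.28
position: [0.6178, 0.0692, 0.3092]
tool_rot: [-2.632, 1.568, -2.815]
force: [-0.0, -0.2, -0.6]
grip_width: 0.0464
```

Request:
play_rows:
  deltas:
    - [-3,-40,0,0,0,0,35]
    - [-3,-40,0,0,0,0,35]
    - [-3,-40,0,0,0,0,35]
    - [-3,-40,0,0,0,0,35]
    - [-3,-40,0,0,0,0,35]
    - [-2,-30,0,0,0,0,35]
    - [-2,-15,0,0,0,0,35]
    - [0,0,0,0,0,0,35]

```text
clock: 6.28
position: [0.5989, -0.1747, 0.3101]
tool_rot: [-3.013, 1.569, 3.086]
force: [-0.2, 0.1, 0.4]
grip_width: 0.0465
```

Request:
play_rows:
  deltas:
    - [2,-9,-30,0,0,0,35]
    - [0,0,-50,0,0,0,35]
    - [0,0,-60,0,0,0,35]
    - [0,0,-60,0,0,0,35]
    - [0,0,-45,0,0,0,35]
    - [0,0,-25,0,0,0,35]
    - [0,0,-10,0,0,0,35]
    - [0,0,0,0,0,0,35]

```text
clock: 7.28
position: [0.6017, -0.182, 0.0309]
tool_rot: [2.366, 1.57, 2.184]
force: [-0.4, -0.1, -0.1]
grip_width: 0.0465
```

```bash
python3 - <<'E'
from h import *
o=telemetry.observe();print(o['position'],o['force'],o['grip_width'],o['qpos'].round(2))
save('scene','s3'); save('side','d3')
s=np.load('pics/s3.npy'); d=np.load('pics/d3.npy')
put(np.hstack([cv2.resize(s[160:340,290:490],(400,360)),cv2.resize(d[160:340,190:390],(400,360))]),'c4')
E
```

```text
[ 0.60170041 -0.18200602  0.03094003] [-0.42572661 -0.10917543 -0.10874229] 0.0465468554983389 [ 0.1   0.79  0.15  1.72 -0.17  0.64  1.74]
```

View pics/c4.png

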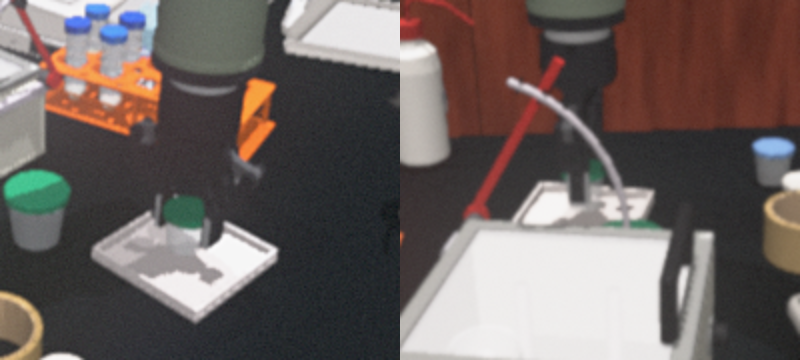

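The cup is upright between the fingers, just above the tray centre in scene crop (185,225). Now I'll lower it gently.

Request:
play_rows:
  deltas:
    - [0,0,-8,0,0,0,35]
    - [0,0,-5,0,0,0,35]
    - [0,0,-3,0,0,0,35]
    - [0,0,-2,0,0,0,35]
    - [0,0,0,0,0,0,35]

```text
clock: 8.0
position: [0.6021, -0.1829, 0.0142]
tool_rot: [0.13, 1.569, -0.052]
force: [-5.4, 2.2, 21.3]
grip_width: 0.0467
```

Request:
play_rows:
  deltas:
    - [0,0,1,0,0,0,44]
    - [0,0,0,0,0,0,50]
    - [0,0,0,0,0,0,58]
    - [0,0,0,0,0,0,64]
    - [0,0,0,0,0,0,64]
    - [0,0,15,0,0,0,64]
    - [0,0,35,0,0,0,64]
    - [0,0,50,0,0,0,64]

```text
clock: 9.0
position: [0.601, -0.1827, 0.1152]
tool_rot: [3.141, 1.569, 2.959]
force: [-0.1, -0.5, 0.5]
grip_width: 0.0642
```

Request:
play_rows:
  deltas:
    - [0,0,60,0,0,0,64]
    - [0,0,60,0,0,0,64]
    - [0,0,60,0,0,-5,64]
    - [0,0,25,0,0,-10,64]
    - [0,0,0,0,0,-10,64]
    - [0,0,0,0,0,-10,64]
    - [0,0,0,0,0,-10,64]
    - [0,0,0,0,0,0,64]

```text
clock: 10.0
position: [0.6014, -0.1826, 0.3198]
tool_rot: [0.755, 1.57, -0.212]
force: [-0.7, -0.5, 0.3]
grip_width: 0.0641
```

```bash
python3 - <<'E'
from h import *
from scipy.spatial.transform import Rotation as Ro
o=telemetry.observe();M=Ro.from_euler('xyz',o['tool_rot']).as_matrix();print('jaw',np.degrees(np.arctan2(M[1,1],M[0,1])),o['position'],M[:,0].round(3))
save('scene','s4'); save('side','d4')
s=np.load('pics/s4.npy'); d=np.load('pics/d4.npy')
put(np.hstack([cv2.resize(s[190:340,300:467],(400,360),interpolation=cv2.INTER_CUBIC),cv2.resize(d[180:300,210:343],(400,360),interpolation=cv2.INTER_CUBIC)]),'c5')
E
```

```text
jaw 34.607269659529386 [ 0.60140506 -0.18261616  0.31978555] [ 0.001 -0.    -1.   ]
```

View pics/c5.png

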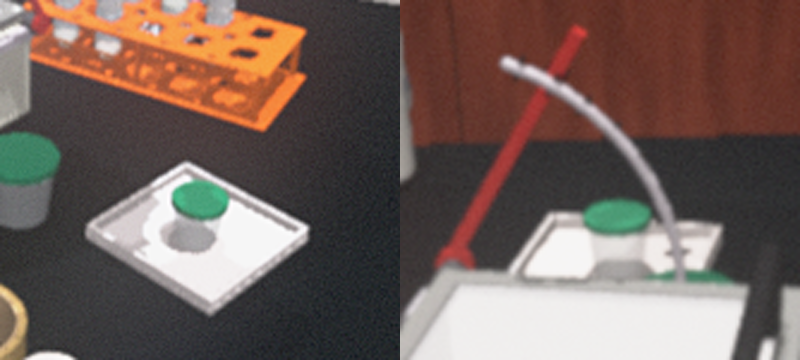

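```bash
python3 - <<'E'
from h import *
from scipy.optimize import least_squares as LS
S=lambda x,y:np.array([x/3+175,y/3+135]); D=lambda x,y:np.array([x/2.5+165,y/2.5+180])
def tri(a,b):
    r=LS(lambda p:np.r_[proj('scene',p)-a,proj('side',p)-b],[.6,.1,.2]);return r.x,r.fun.round(1)
for h in ((S(427,192),D(157,215)),):
    H,e1=tri(*h);T,e2=tri(S(354,47),D(262,27));print(H,e1,T,e2)
    d=T-H;print(np.linalg.norm(d),np.arctan2(d[2],np.hypot(d[0],d[1])),np.degrees(np.arctan2(d[1],d[0])))
# joint fit: hinge pose + pointer angle
def B(p,q): c,s=np.cos(p[2]),np.sin(p[2]); return np.array([p[0]+c*q[0]-s*q[1],p[1]+s*q[0]+c*q[1],.11+q[2]])
def f(p):
    a=p[3];tip=B(p,(-.155*np.cos(a),-.116,.155*np.sin(a)));hub=B(p,(0,-.116,0))
    e=[proj('scene',tip)-S(354,47),proj('side',tip)-D(262,27),proj('scene',hub)-S(427,192),proj('side',hub)-D(157,215),
    proj('scene',B(p,(-.178,.05,.048)))-S(77,142),proj('scene',B(p,(-.178,-.05,.048)))-S(174,187)]
    w=np.array([.5335,.167]); 
    return np.r_[np.concatenate(e),(B(p,(-.178,0,.048))[:2]-w)/.003]
r=LS(f,[.7,.128,-.18,1.]);print(r.x,r.fun.round(1))
P=r.x
for t in (0,.2,.4,.6,.8,P[3]):
    a=t+np.arctan2(48,178);R=np.hypot(.178,.048);print(round(t,2),B(P,(-R*np.cos(a),0,R*np.sin(a))).round(4))
E
```

```text
[0.68471299 0.01616105 0.11191386] [ 0.1 -0.2  0.1  0.1] [0.6102452  0.0299595  0.24255366] [-0.4  0.6 -0.3 -0.5]
0.15100531988459476 1.0454169789904042 169.50247916857933
[ 0.70827251  0.12937578 -0.19249016  1.04230078] [-0.8  0.1  0.2 -1.2  0.7  0.4 -0.6  1.   0.2 -0.6 -0.7 -0.   0.  -1.2]
0 [0.5336 0.1634 0.158 ]
0.2 [0.5464 0.1609 0.1924]
0.4 [0.5657 0.1572 0.2235]
0.6 [0.5907 0.1523 0.2501]
0.8 [0.6203 0.1465 0.2711]
1.04 [0.6609 0.1386 0.2879]
```

Request:
play_rows:
  deltas:
    - [-5,20,0,0,0,-6,50]
    - [-9,45,0,0,0,-6,50]
    - [-9,48,0,0,0,-6,50]
    - [-9,48,0,0,0,-6,50]
    - [-9,48,0,0,0,-6,50]
    - [-9,48,0,0,0,-6,50]
    - [-9,48,0,0,0,-5,50]
    - [-9,40,0,0,0,-4.6,50]

```text
clock: 11.1
position: [0.533, 0.1641, 0.3192]
tool_rot: [3.014, 1.57, 1.253]
force: [0.1, 0.0, 0.5]
grip_width: 0.05
```

Request:
play_rows:
  deltas:
    - [0,0,0,0,0,0,50]
    - [0,0,0,0,0,0,50]

```text
clock: 11.35
position: [0.5337, 0.1615, 0.3192]
tool_rot: [1.273, 1.57, -0.488]
force: [0.4, -0.6, -0.1]
grip_width: 0.0499
```

```bash
python3 - <<'E'
from h import *
from scipy.spatial.transform import Rotation as Ro
o=telemetry.observe();M=Ro.from_euler('xyz',o['tool_rot']).as_matrix();print('jaw',np.degrees(np.arctan2(M[1,1],M[0,1])),o['position'],M[:,0].round(3),o['qpos'].round(2))
E
```

```text
jaw -10.907281971109882 [0.53366709 0.1615329  0.31918412] [ 0. -0. -1.] [-0.79  0.37  0.53  1.69 -0.2   1.14 -0.39]
```

Request:
play_rows:
  deltas:
    - [0,1,-40,0,0,0,50]
    - [0,1,-50,0,0,0,50]
    - [0,0,-40,0,0,0,50]
    - [0,0,-20,0,0,0,50]
    - [0,0,-15,0,0,0,50]
    - [0,0,-10,0,0,0,50]
    - [0,0,-4,0,0,0,50]
    - [0,0,0,0,0,0,50]

```text
clock: 12.35
position: [0.5337, 0.1642, 0.1402]
tool_rot: [2.322, 1.57, 0.559]
force: [-0.2, 0.1, -0.0]
grip_width: 0.0498
```

Request:
play_rows:
  deltas:
    - [0,0,0,0,0,0,40]
    - [0,0,0,0,0,0,28]
    - [0,0,0,0,0,0,18]
    - [0,0,0,0,0,0,8]
    - [0,0,0,0,0,0,5]
    - [0,0,0,0,0,0,5]
  grip_force: 30

```text
clock: 13.1
position: [0.5329, 0.1644, 0.1401]
tool_rot: [-1.614, 1.569, 2.906]
force: [-5.6, 0.2, 7.5]
grip_width: 0.011
```

```bash
python3 - <<'E'
from h import *
o=telemetry.observe();print(o['position'],o['force'],o['grip_width'])
save('wrist','w6'); save('side','d6')
s=np.load('pics/w6.npy'); d=np.load('pics/d6.npy')
put(np.hstack([s[120:480,120:520],cv2.resize(d[180:360,180:380],(400,360),interpolation=cv2.INTER_CUBIC)]),'c6')
E
```

```text
[0.53294039 0.16438849 0.14005854] [-5.63546504  0.19876442  7.54646045] 0.011007297124354703
```

View pics/c6.png

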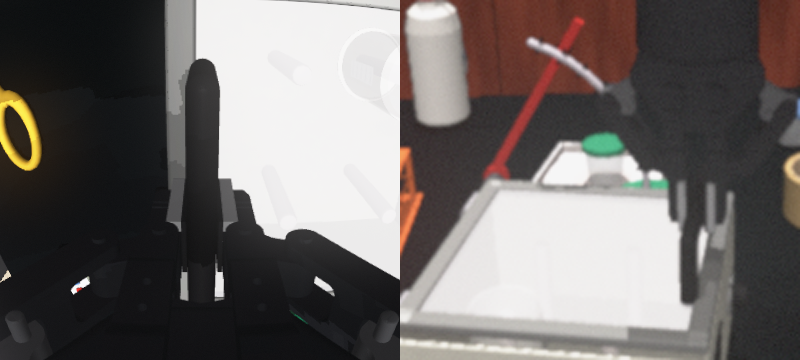

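Request:
play_rows:
  deltas:
    - [2.6,-0.5,9,0,0,0,5]
    - [3,-0.6,8.6,0,0,0,5]
    - [3.4,-0.7,8.5,0,0,0,5]
    - [3.8,-0.7,8.3,0,0,0,5]
    - [4.4,-0.8,8,0,0,0,5]
    - [4.6,-0.9,7.9,0,0,0,5]
    - [5,-1,7.7,0,0,0,5]
    - [5.3,-1,7.5,0,0,0,5]

```text
clock: 14.2
position: [0.5638, 0.1583, 0.2059]
tool_rot: [-1.446, 1.566, 3.074]
force: [-17.3, 2.2, 9.1]
grip_width: 0.0109
```

Request:
play_rows:
  deltas:
    - [5.1,-1,7.5,0,0,0,5]
    - [5.6,-1.1,7.2,0,0,0,5]
    - [6.2,-1.3,6.8,0,0,0,5]
    - [6.6,-1.3,6.3,0,0,0,5]
    - [6.9,-1.4,5.9,0,0,0,5]
    - [7.2,-1.4,5.5,0,0,0,5]
    - [7.5,-1.5,5,0,0,0,5]
    - [7.8,-1.5,4.6,0,0,0,5]

```text
clock: 15.2
position: [0.6185, 0.1473, 0.2553]
tool_rot: [-1.827, 1.57, 2.692]
force: [-7.3, 0.7, 6.2]
grip_width: 0.0108
```

Request:
play_rows:
  deltas:
    - [7.6,-1.5,3.8,0,0,0,5]
    - [8,-1.5,3.3,0,0,0,5]
    - [8.2,-1.5,2.9,0,0,0,5]
    - [8.2,-1.5,2.4,0,0,0,5]
    - [6,-1.1,1.5,0,0,0,5]
    - [3,-0.5,0.6,0,0,0,5]
    - [0,0,0,0,0,0,5]
    - [0,0,0,0,0,0,5]

```text
clock: 16.2
position: [0.6602, 0.1391, 0.271]
tool_rot: [1.713, 1.569, -0.051]
force: [-6.7, -2.5, 16.2]
grip_width: 0.0107
```

```bash
python3 - <<'E'
from h import *
o=telemetry.observe();print(o['position'],o['force'],o['grip_width'],o['clock'])
p=o['position'];P=[ 0.70827251,0.12937578,-0.19249016]
d=p-np.array([P[0],P[1],.11]);x=np.cos(P[2])*d[0]+np.sin(P[2])*d[1];z=d[2]+.018
print('hatch est',np.arctan2(z,-x)-np.arctan2(48,178),'R',np.hypot(x,z))
save('scene','s7'); save('side','d7')
s=np.load('pics/s7.npy'); d=np.load('pics/d7.npy')
put(np.hstack([cv2.resize(s[100:280,180:380],(400,360),interpolation=cv2.INTER_CUBIC),cv2.resize(d[160:340,180:380],(400,360),interpolation=cv2.INTER_CUBIC)]),'c7')
E
```

```text
[0.660195   0.139068   0.27095645] [-6.68385849 -2.49592925 16.21982376] 0.010666131256464682 16.2
hatch est 1.0399122469220083 R 0.18555510299354214
```

View pics/c7.png

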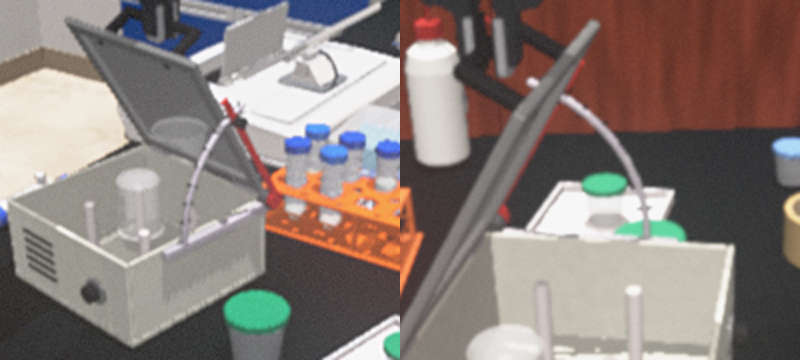

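```bash
python3 - <<'E'
from h import *
P=[ 0.70827251,0.12937578,-0.19249016]
def B(p,q): c,s=np.cos(p[2]),np.sin(p[2]); return np.array([p[0]+c*q[0]-s*q[1],p[1]+s*q[0]+c*q[1],.11+q[2]])
def H(a,x,y,z): return B(P,(x*np.cos(a)+z*np.sin(a),y,-x*np.sin(a)+z*np.cos(a)))
for a in(.97,1.0,1.04,1.08,1.12):
    print(a,[((proj('scene',H(a,-.195,y,z))-[180,100])*2).round() for y in(.097,-.097) for z in (0,.008)],[((proj('side',H(a,-.195,.097,z))-[180,160])*2+[400,0]).round() for z in (0,.008)])
d=np.load('pics/d7.npy'); s=np.load('pics/s7.npy')
put(np.hstack([cv2.resize(s[100:200,205:305],(400,400),interpolation=cv2.INTER_CUBIC),cv2.resize(d[160:260,220:320],(400,400),interpolation=cv2.INTER_CUBIC)]),'c8')
E
```

```text
0.97 [array([55., 31.]), array([60., 25.]), array([185.,  78.]), array([190.,  71.])] [array([548., 131.]), array([535., 122.])]
1.0 [array([59., 27.]), array([64., 21.]), array([189.,  73.]), array([194.,  67.])] [array([539., 125.]), array([526., 116.])]
1.04 [array([64., 21.]), array([69., 16.]), array([194.,  67.]), array([199.,  61.])] [array([526., 117.]), array([513., 109.])]
1.08 [array([69., 16.]), array([74., 11.]), array([199.,  61.]), array([204.,  56.])] [array([513., 110.]), array([499., 102.])]
1.12 [array([74., 12.]), array([79.,  7.]), array([204.,  56.]), array([210.,  50.])] [array([499., 103.]), array([486.,  96.])]
```

View pics/c8.png

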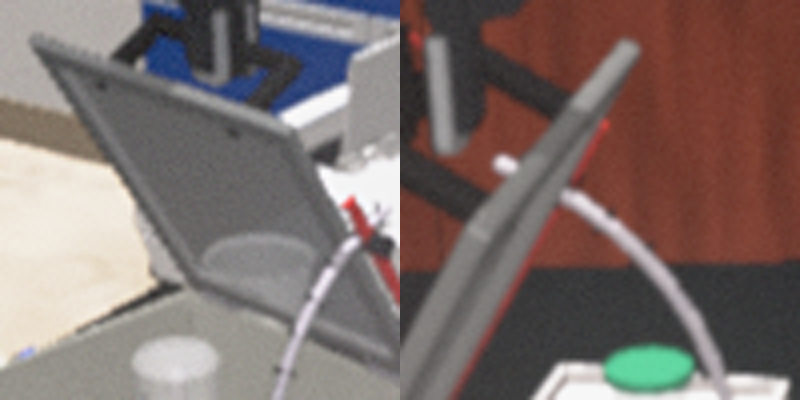

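Request:
play_rows:
  deltas:
    - [0,0,0,0,0,0,5]
    - [0,0,0,0,0,0,5]
    - [0,0,0,0,0,0,5]
    - [0,0,0,0,0,0,5]

```text
clock: 16.8
position: [0.6602, 0.1391, 0.271]
tool_rot: [1.719, 1.569, -0.045]
force: [-5.6, -3.0, 15.5]
grip_width: 0.011
```

```bash
python3 -c "
from h import *
o=telemetry.observe();print(o['position'],o['force'],o['grip_width'],o['clock'],abs(o['qd']).max())
print(workorder.job_done())"
```

```text
[0.66018053 0.13905719 0.27098144] [-5.60185088 -3.04150853 15.49704111] 0.010971548109831569 16.8 0.0017747243542011904
the job is handed in; nothing more can be done
None
```

I moved the smaller green-lidded cup from the hatch to the white tray. Then I raised the hatch by its handle to the pointer and handed the job in at 16.8 s with the handle still gripped. `job_done` gave no verdict.

- **Cup:** after release, both cameras showed it upright near the middle of the tray. It pressed on the tray floor with about 21 N just before I opened the fingers.
- **Hatch angle:** the gripper position puts the hatch at about 1.04 rad. The pointer measured 1.042 rad from the two cameras. The hatch corners in the scene view also matched 1.04 rad, well within the 0.07 rad limit.
- **Hold:** the arm was still, with the jaws at 11 mm on the 12 mm bar. The tool force was about 17 N, so the fingers were carrying the hatch.
- **Disagreements:** my first fit of the box corners was off by up to 5 pixels. A second fit using the handle and pointer came within about 1 pixel, and I used that one. The force on the tool reached about 20 N part-way through the lift, so I moved the path slightly outward.
- **Not checked:** I did not measure the pointer or the other loose things again at the end. I saw no contact with any of them.

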